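# Restock the battery tray in the cart tote

### The job

Slide the tote's orange-tabbed divider towards the white headbox until the end next to the amplifier box is long enough for the battery tray, without pushing the headbox. Then draw the tray out from under the riser by its yellow pull tab, set it down flat on the open worktop clear of the riser and let go; take it again by its yellow middle handle, lift it clear, carry it level and lower it (do not drop it) into that long compartment, flat on the floor with the pull tab pointing at the amplifier box. All four cells must stay in the tray, and the bottle, mouse and cup must be left alone.

Things in the scene. Friction and masses are not known exactly. Their poses are not given: they have to be found in the camera images.
- tray_handle (a point): Centre of the battery tray's middle handle: a yellow bar 128 x 12 x 22 mm (x, y, z) over the middle of the tray, 61 mm above the tray's underside, to be pinched across y (nothing below it down to 28 mm above the underside, between its posts at x = +-58 mm). Axes are the tray's. At the start it is hidden under the riser's top.
- tray_tab (a point): Where to hold the tray's yellow pull tab: a fin sticking out horizontally from the middle of the tray's long -y wall, 14 mm thick (x), 70 mm long (y, from 46 to 116 mm from the tray's centre), 26 mm high (8 to 34 mm above the underside). This point lies 90 mm from the tray's centre along its -y, 21 mm above its underside; axes as the tray's.
- tray: The battery tray, open, grey, origin at the centre of its underside: x along its 160 mm length and along its handle bar, y across its 92 mm width, pull tab to -y. Walls 4 mm thick and 28 mm high; 0.25 to 0.35 kg with its cells. It starts on the riser's lower deck, tab sticking out in front.
- cell0: One of four loose round battery cells lying in the tray along its x, 65 mm long, 18 mm diameter, 35 g, free to roll; origin at its centre, its x along the cell.
- cell1: One of four loose round battery cells lying in the tray along its x, 65 mm long, 18 mm diameter, 35 g, free to roll; origin at its centre, its x along the cell.
- cell2: One of four loose round battery cells lying in the tray along its x, 65 mm long, 18 mm diameter, 35 g, free to roll; origin at its centre, its x along the cell.
- cell3: One of four loose round battery cells lying in the tray along its x, 65 mm long, 18 mm diameter, 35 g, free to roll; origin at its centre, its x along the cell.
- riser: White riser fixed on the worktop, 270 mm (x) by 190 mm (y); origin at the centre of its underside. Its front is its -y edge (y = -95 mm), open; side walls 12 mm thick. Lower deck 15 mm high; the top's underside is at 108 mm, its upper face at 120 mm. A label printer stands on it, up to 205 mm high, its front 55 mm behind the riser's front edge.
- tote: Blue open tote fixed on the worktop; origin at the centre of its underside. Inside 190 mm (x) by 265 mm (y), floor 6 mm above the worktop, walls 6 mm thick and 50 mm high. A white amplifier box, 190 x 90 mm and 130 mm high, stands 5 mm beyond its -y end. The tray belongs in the -y end, tray x along tote x, tab to -y.
- divider (a joint): Position q (m) of the tote's divider, growing as it slides along the tote's +y, 0 to 0.15. A white plate 8 mm thick across the tote, 47 mm high, its middle at tote y = -0.040 + q: the -y compartment is 0.0885 + q long (tray with tab: 0.162, plus play). Slides with about 2.5 N and stays where it is left. It meets the headbox at about q = 0.112.
- divider_grip (a point): Middle of the divider's orange finger tab, 66 mm above the worktop; tab 60 mm (x) x 10 mm (y), top 78 mm above the worktop; axes as the tote's.
- headbox_center (a point): White headbox module 70 x 46 x 24 mm (x, y, z) lying loose in the tote's +y end, about 8 mm from the end wall; its centre. It must not be shoved.
- bottle_center (a point): Bystander: upright bottle, 54 mm diameter, 160 mm high; its centre half-way up.
- mouse_center (a point): Bystander: black computer mouse 100 x 56 x 30 mm (x, y, z); its centre.
- mug_center (a point): Bystander: white cup, 72 mm diameter, 90 mm high; its centre half-way up.

How it is judged (in metres and radians):
On the way, in this order (a step that is already met when the one before it is completed fails the run):
1. the divider is slid so that the tray fits (compartment at least 164 mm long) (value of joint divider between 0.076 and 0.115 m), for 0.2 s.
2. the tray stands flat on the open worktop, clear of the riser, and is let go (height (world z) of tray_handle below 0.066 m and angle between tray_handle's own z axis and vertical below 0.05 rad and y of tray_handle in the frame of riser below -0.145 m and contact force between the fingers and tray below 0.1 N and linear speed of tray below 0.02 m/s), for 0.2 s.
3. the tray is lifted clear, held by its middle handle (height (world z) of tray_handle above 0.105 m and distance between the grasp point and tray_handle below 0.04 m and contact force between the fingers and tray above 0.5 N), for 0.2 s.
At the end, for the whole second after the job is handed in: The tray stands flat (within 3.4 degrees, within 4.5 mm of the floor) and at rest in the tote's compartment beside the amplifier box, within 20 mm of its centre line, pull tab to the amplifier, all four cells in it; the divider stands so that the compartment is 164 to 204 mm long (all of step 1 and z of tray_handle in the frame of tote below 0.0715 m and x of tray_handle in the frame of tote between -0.02 and 0.02 m and y of tray_handle in the frame of tote between -0.022 and 0.028 m and y of tray_tab in the frame of tote below -0.06 m and angle between tray_handle's own z axis and vertical below 0.06 rad and linear speed of tray below 0.02 m/s and not (x of any of cell0, cell1, cell2, cell3 in the frame of tray above 0.085 m or x of any of cell0, cell1, cell2, cell3 in the frame of tray below -0.085 m or y of any of cell0, cell1, cell2, cell3 in the frame of tray above 0.05 m or y of any of cell0, cell1, cell2, cell3 in the frame of tray below -0.05 m or z of any of cell0, cell1, cell2, cell3 in the frame of tray above 0.04 m)); the robot touches nothing.
It fails at once if a cell leaves the tray (x of any of cell0, cell1, cell2, cell3 in the frame of tray above 0.085 m or x of any of cell0, cell1, cell2, cell3 in the frame of tray below -0.085 m or y of any of cell0, cell1, cell2, cell3 in the frame of tray above 0.05 m or y of any of cell0, cell1, cell2, cell3 in the frame of tray below -0.05 m or z of any of cell0, cell1, cell2, cell3 in the frame of tray above 0.04 m).
It fails at once if the tray is tilted more than 17 degrees (angle between tray_handle's own z axis and vertical above 0.3 rad).
It fails at once if the tray is let go in the air, more than 30 mm above the worktop or tote floor (height (world z) of tray_handle above 0.1 m and contact force between the fingers and tray below 0.02 N).
It fails at once if the headbox is shoved more than 12 mm (distance of headbox_center from where it was at the start of the episode above 0.012 m).
It fails at once if the bottle, mouse or cup is moved more than 20 mm or tipped (distance of any of bottle_center, mouse_center, mug_center from where it was at the start of the episode above 0.02 m or angle between any of bottle_center, mouse_center, mug_center's own z axis and vertical above 0.3 rad).
It also fails if it takes over 64 s, if anything falls off the work surface, if the arm or the gripper's body presses on something with over 40 N, if the wrist force passes 120 N, or if a joint passes its speed limit or range.

### The arm

A 6-joint arm with a two-finger parallel gripper is mounted at the origin on the work surface. World frame = base frame: x ahead of the robot, y to its left, z up, the work surface at z = 0. Lengths are in mm, angles in rad, forces in N, time in s.
With the tool pointing down it reaches from about 350 to 975 mm from the base axis. Payload 7.1 kg.
Tool frame: the origin (TCP) lies on the centre line of the jaws, within the pads' length; the fingertips stand 14 mm ahead of it and the grasp point (between the pads) lies 5 mm behind it; x points along the fingers, z is the direction in which the jaws open and shut, and the axes are right-handed (so a half turn about x gives the same grasp; the last joint's range is limited). The gripper opens to 88 mm and grips with 3 to 60 N. Pads are 20 mm wide; open, the fingers measure 115 mm over their backs; the gripper's body (75 mm by 178 mm) begins 61 mm behind the grasp point.
Start: joints at [1.309, 0.423, 1.63, -0, 1.089, -0.019], TCP at [150.232, 606.659, 236.675] pointing down, gripper open.
Joint ranges: [-3, 3], [-0.9, 2.11], [0.09, 2.58], [-1.31, 4.45], [0.11, 2.69], [-2.54, 2.54]. Speed limits (rad/s): [2.39, 2.39, 3.01, 3.14, 3.14, 3.14].

### API

Orientations are given as a rotation vector (axis times angle).
In Python, from workcell import ctrl gives the robot as it stands.
- The arm moves only by the tool servo_tool, never from a script. Its argument "plan" is a list that holds one entry, the list of rows, each a list of 7 numbers: the shift along the tool's x, y, z in cm, then the turn, a rotation vector about the tool's x, y, z in rad, then the finger opening in cm, from 0 to 8.78. A call has 1 to 8 rows; each row is the pose to reach, as a shift and turn from the pose commanded when the call began, along the tool's axes at that moment; what a row does not reach only later rows make up. A row lasts 1/12 s, in which the tool goes at most 41.7 mm and 7.16 degrees, less where a joint would pass 70% of its speed; a pose out of reach is approached as far as the arm can. A call with a gripper value outside its range is refused whole. The fingers move at their own pace and stop on an object; the grip force is fixed at half the most. Time passes only in rows, so rows that repeat a pose let the fingers close. It gives the time, the measured TCP pose, the force and the opening at its end, in the units of the state.
- ctrl.get_obs(): the state, without advancing time (a new reading comes with each control period).
- ctrl.get_image(name): name is "scene" or "side" or "wrist"; returns the picture (384x512x3 uint8, red, green, blue); there is no depth.
- ctrl.calibration(name): a dict with "K" (3x3 intrinsics, pixels), "view" (4x4, takes a point from world to camera coordinates). Camera axes: x right, y up, looking along -z (the intrinsics and any distortion apply to the point x, -y, -z); pixel columns grow to the right and rows downward; lengths in mm; the calibration is good to about 2 mm. The wrist camera is an equidistant fisheye: a pixel r from the principal point sees the ray r / f radians off the axis. A picture is of the moment at which its call begins: read the wrist's pose just before it. calibration takes no time and is no camera call; for the wrist camera it gives the pose at the moment of the call.
- ctrl.close_job(): hands the job in, once; it reports no verdict.
The state is a dict: "t": time; "qpos": joint angles; "qvel": joint speeds; "joint_torque": joint torques, N m; "ee_pos": TCP position; "orientation": TCP orientation; "ft_force": force on the tool from outside, world axes, zero at the start; "moment": the same for the moment, N m; "width": finger opening in mm.
Only numpy, scipy, OpenCV 4.12 (cv2) and the standard library are available. Lean on these libraries where they do the work, as an engineer would, in place of code of your own. Each camera call takes 0.05 s, during which the arm holds its last target.

## Working session

There is one attempt and no reset: what is moved stays moved. The work goes in short steps, Python scripts to look and compute and a tool call to move; the robot and the scene stay as the last step left them, time stands still between calls to the robot, and variables do not carry over. Pictures are saved under pics/ and viewed, and the job is handed in when it is done.

Besides the shell and the picture viewer there is one more tool, called after ">>>" as name(argument=value, ...), one argument or row to a line, values as JSON. servo_tool: Moves the arm, as the interface text tells. Its arguments: {"type":"object","properties":{"plan":{"type":"array","items":{"type":"array","items":{"type":"array","items":{"type":"number"}}}}},"required":["plan"]}

```bash
mkdir -p pics; ls; python3 - <<'E'
from workcell import ctrl
import cv2
o=ctrl.get_obs();print(o)
for n in ["scene","side","wrist"]:
    c=ctrl.calibration(n);print(n,c)
    im=ctrl.get_image(n);cv2.imwrite(f"pics/{n}0.png",im[:,:,::-1])
E
```

```text
pics
{'t': 0.0, 'qpos': array([ 1.30901637e+00,  4.23851805e-01,  1.63068721e+00, -1.65065038e-05,
        1.08861880e+00, -1.89982659e-02]), 'qvel': array([-0.00058855, -0.00052817,  0.00077784,  0.00113314,  0.00046469,
        0.00023178]), 'joint_torque': array([ 1.34533289e-03, -5.44634020e+01, -2.73680645e+01,  6.44827355e-02,
        2.28343613e-02, -1.26439754e-04]), 'ee_pos': array([150.08994032, 606.15152797, 235.89594352]), 'orientation': array([-1.02949885,  1.31558613,  1.02790866]), 'ft_force': array([0.79218557, 0.24872689, 0.25052197]), 'moment': array([0.02623592, 0.04515844, 0.04636769]), 'width': 87.74374172555163}
scene {'K': array([[391.42225681,   0.        , 255.33322375],
       [  0.        , 391.42225681, 190.58784243],
       [  0.        ,   0.        ,   1.        ]]), 'view': array([[ 8.08676660e-01,  5.88216698e-01, -6.57077491e-03,
        -4.89909419e+02],
       [-3.97902535e-01,  5.55192611e-01,  7.30366166e-01,
         1.06114477e+02],
       [ 4.33261621e-01, -5.88015544e-01,  6.83024222e-01,
        -1.09742738e+03],
       [ 0.00000000e+00,  0.
[... 391 characters left out ...]
08232e+02],
       [-1.00788262e-01, -7.50763133e-01,  6.52837227e-01,
        -8.11605783e+02],
       [ 0.00000000e+00,  0.00000000e+00,  0.00000000e+00,
         1.00000000e+00]])}
wrist {'K': array([[297.31863964,   0.        , 255.65752548],
       [  0.        , 297.31863964, 190.56244721],
       [  0.        ,   0.        ,   1.        ]]), 'view': array([[ 2.39651723e-01,  9.70858905e-01, -1.94713591e-04,
        -6.25345052e+02],
       [-9.26584040e-01,  2.28662807e-01, -2.98588911e-01,
         3.55881656e+01],
       [-2.89843179e-01,  7.17377654e-02,  9.54381802e-01,
        -3.91311602e+02],
       [ 0.00000000e+00,  0.00000000e+00,  0.00000000e+00,
         1.00000000e+00]])}
```

View pics/scene0.png

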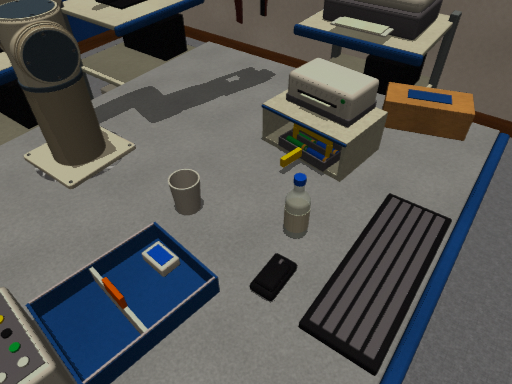

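View pics/side0.png

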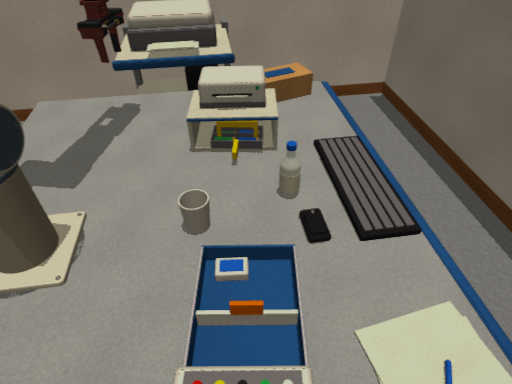

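View pics/wrist0.png

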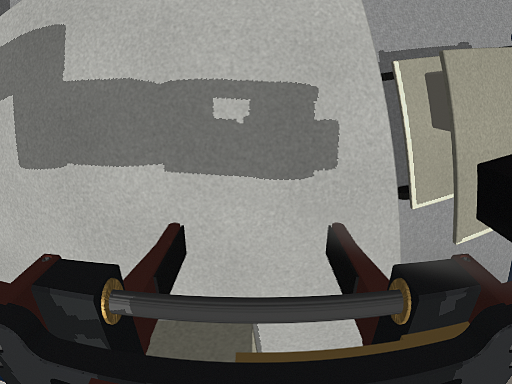

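Scene: tote lower left (orange tab ~ (115,292)), riser with tray at (325,130), yellow tab tip (285,160). Side: orange tab (246,307), yellow tab (235,150). Making helpers and crops.

```bash
cat > h.py <<'E'
import numpy as np, cv2
from workcell import ctrl
def ray(n,u,v,c=None):
    c=c or ctrl.calibration(n);K=c["K"];V=c["view"]
    x=(u-K[0,2])/K[0,0];y=(v-K[1,2])/K[1,1]
    if n=="wrist":
        r=np.hypot(x,y);d=np.array([x/r*np.sin(r),-y/r*np.sin(r),-np.cos(r)]) if r>0 else np.array([0,0,-1.])
    else: d=np.array([x,-y,-1.])
    R=V[:3,:3];o=-R.T@V[:3,3];d=R.T@d;return o,d/np.linalg.norm(d)
def plane(n,u,v,z,c=None):
    o,d=ray(n,u,v,c);return o+d*(z-o[2])/d[2]
def tri(p):
    A=np.zeros((3,3));b=np.zeros(3);L=[]
    for n,u,v in p:
        o,d=ray(n,u,v);P=np.eye(3)-np.outer(d,d);A+=P;b+=P@o;L.append((o,P))
    x=np.linalg.solve(A,b);return x,[np.linalg.norm(P@(x-o)) for o,P in L]
def proj(n,X,c=None):
    c=c or ctrl.calibration(n);p=c["view"][:3,:3]@np.asarray(X)+c["view"][:3,3];x,y,z=p[0],-p[1],-p[2];K=c["K"]
    if n=="wrist":
        h=np.hypot(x,y);t=np.arctan2(h,z);x,y,z=x/h*t,y/h*t,1
    return K[0,0]*x/z+K[0,2],K[1,1]*y/z+K[1,2]
def grab(n,name):
    c=ctrl.calibration(n);im=ctrl.get_image(n)[:,:,::-1].copy();cv2.imwrite(f"pics/{name}.png",im);return im,c
def mask(im,lo,hi):
    return cv2.inRange(cv2.cvtColor(im,cv2.COLOR_BGR2HSV),lo,hi)
def blobs(m,amin=8):
    n,l,s,c=cv2.connectedComponentsWithStats(m);return [(s[i].tolist(),c[i].round(1).tolist()) for i in range(1,n) if s[i][4]>=amin]
def crop(im,x0,y0,x1,y1,k,name):
    cv2.imwrite(f"pics/{name}.png",cv2.resize(im[y0:y1,x0:x1],None,fx=k,fy=k,interpolation=cv2.INTER_CUBIC))
E
python3 - <<'E'
from h import *
for n in["scene","side"]:
    im=cv2.imread(f"pics/{n}0.png")
    print(n,"or",blobs(mask(im,(3,170,120),(13,255,255))))
    print(n,"ye",blobs(mask(im,(18,150,90),(32,255,255))))
a=cv2.imread("pics/scene0.png");b=cv2.imread("pics/side0.png")
crop(a,0,215,230,384,3.4,"c1");crop(a,250,55,400,180,5,"c2");crop(b,165,235,320,384,4,"c3");crop(b,180,60,290,170,5,"c4")
E
```

```text
scene or [([102, 277, 21, 23, 152], [112.1, 288.0])]
scene ye [([280, 144, 26, 17, 116], [291.4, 153.0]), ([323, 157, 4, 4, 8], [324.6, 158.2]), ([0, 315, 3, 7, 19], [0.9, 318.0])]
side or [([230, 301, 19, 1, 19], [239.0, 301.0]), ([230, 305, 17, 1, 17], [238.0, 305.0]), ([253, 304, 10, 2, 11], [257.9, 304.9])]
side ye [([217, 120, 41, 20, 311], [237.4, 125.1]), ([232, 137, 7, 22, 107], [234.5, 147.5]), ([215, 380, 10, 4, 31], [219.4, 381.8])]
```

View pics/c1.png

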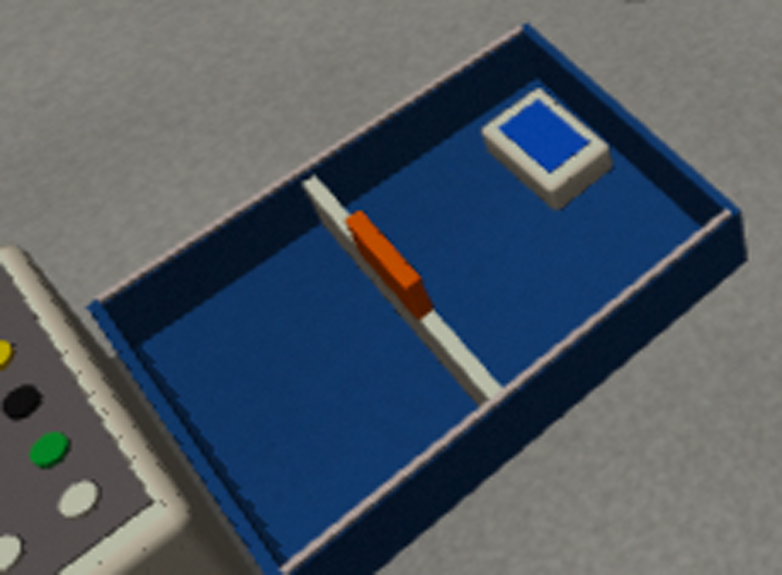

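View pics/c2.png

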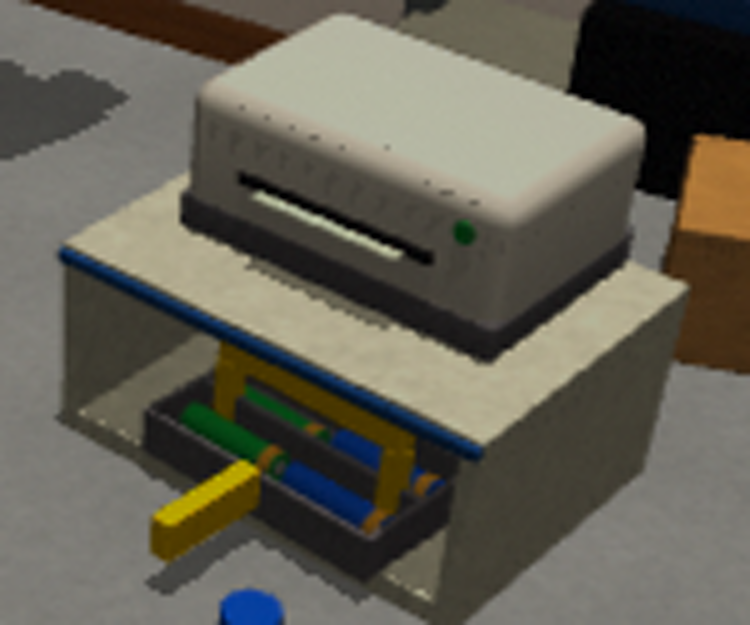

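View pics/c3.png

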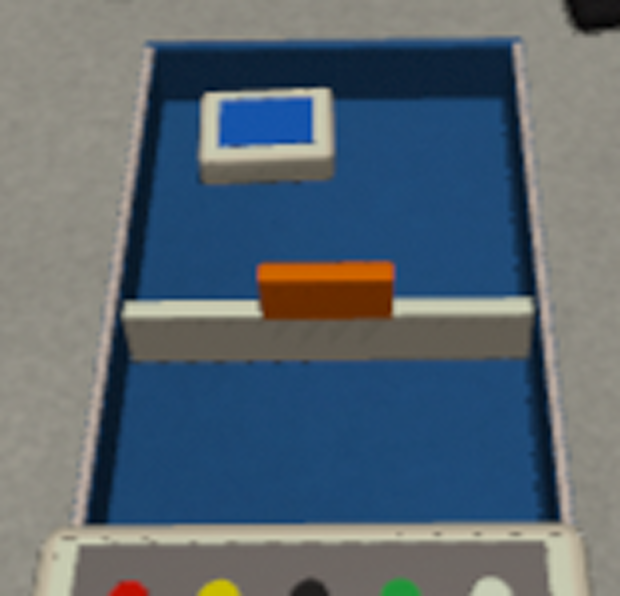

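View pics/c4.png

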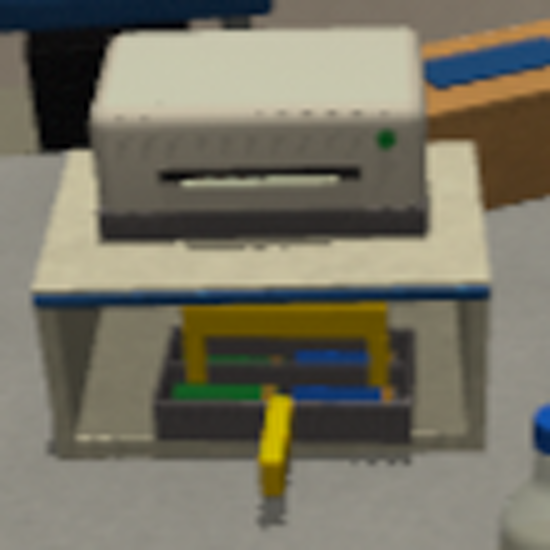

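```bash
python3 - <<'E'
from h import *
def P(n,pts,z,k,x0,y0):
    for x,y in pts:
        u,v=(x+.5)/k-.5+x0,(y+.5)/k-.5+y0
        print(n,(round(u,1),round(v,1)),z,plane(n,u,v,z).round(1))
np.set_printoptions(suppress=True)
print("tote rim");P("scene",[(527,25),(742,212),(92,304),(280,573)],50,3.4,0,215);P("side",[(149,43),(521,41)],50,4,165,235)
print("tab top corners");P("scene",[(347,213),(358,211),(430,282),(411,290)],78,3.4,0,215);P("side",[(258,265),(393,263),(258,280),(393,280)],78,4,165,235)
print("divider top ends (+y edge/ -y)");P("side",[(124,302),(531,299),(124,318),(531,316)],53,4,165,235);P("scene",[(303,182),(312,177),(488,403),(503,390)],53,3.4,0,215)
print("headbox top");P("scene",[(540,88),(483,130),(609,146),(552,190)],30,3.4,0,215);P("side",[(204,92),(331,90),(200,160),(331,160)],30,4,165,235)
print("riser top front");P("scene",[(60,248),(480,448)],120,5,250,55);P("side",[(35,292),(490,290)],120,5,180,60)
print("riser bottom front");P("scene",[(60,418),(440,620)],0,5,250,55);P("side",[(55,458),(485,450)],0,5,180,60)
print("riser back top R");P("scene",[(685,287)],120,5,250,55);P("side",[(475,140),(68,150)],120,5,180,60)
print("tray tab tip top z=49");P("scene",[(152,516),(172,525)],49,5,250,55);P("side",[(261,460),(284,460)],49,5,180,60)
print("tray tab root top");P("scene",[(240,465),(258,472)],49,5,250,55);P("side",[(268,397),(291,397)],49,5,180,60)
print("tray front wall top z=43");P("scene",[(147,410),(372,535)],43,5,250,55);P("side",[(157,400),(411,403)],43,5,180,60)
print("mouse"),P("scene",[(273,275)],20,1,0,0);P("side",[(314,225)],20,1,0,0)
print("bottle cap"),P("scene",[(299.5,179)],160,1,0,0);P("side",[(291.5,145)],160,1,0,0)
print("mug top"),P("scene",[(184.5,178)],90,1,0,0);P("side",[(195,198)],90,1,0,0)
E
```

```text
tote rim
scene (154.6, 222.0) 50 [404.3 -88.1  50. ]
scene (217.9, 277.0) 50 [ 603.7 -115.9   50. ]
scene (26.7, 304.1) 50 [ 364.9 -358.    50. ]
scene (82.0, 383.2) 50 [ 559.3 -383.7   50. ]
side (201.9, 245.4) 50 [403.6 -88.   50. ]
side (294.9, 244.9) 50 [ 600.8 -117.4   50. ]
tab top corners
scene (101.7, 277.3) 78 [ 449.1 -251.8   78. ]
scene (104.9, 276.7) 78 [ 452.8 -247.6   78. ]
scene (126.1, 297.6) 78 [ 517.  -253.6   78. ]
scene (120.5, 299.9) 78 [ 512.8 -262.2   78. ]
side (229.1, 300.9) 78 [ 450.5 -247.6   78. ]
side (262.9, 300.4) 78 [ 509.6 -255.7   78. ]
side (229.1, 304.6) 78 [ 449.9 -255.    78. ]
side (262.9, 304.6) 78 [ 508.3 -263.9   78. ]
divider top ends (+y edge/ -y)
side (195.6, 310.1) 53 [ 388.7 -241.5   53. ]
side (297.4, 309.4) 53 [ 570.6 -267.8   53. ]
side (195.6, 314.1) 53 [ 388.6 -249.4   53. ]
side (297.4, 313.6) 53 [ 568.7 -275.9   53. ]
scene (88.8, 268.2) 53 [ 392.4 -246.1   53. ]
scene (91.4, 266.7) 53 [ 393.7 -241.    53. ]
scene (143.2, 333.2) 53 [ 575.8 -274.8   53. ]
scene (147.6, 329.4) 53 [ 576.7 -265.9   53. ]
headbox top
scene (158.5, 240.
[... 1059 characters left out ...]
9 [512.2 252.9  49. ]
tray tab root top
scene (297.6, 147.6) 49 [513.7 315.7  49. ]
scene (301.2, 149.0) 49 [524.5 316.   49. ]
side (233.2, 139.0) 49 [509.2 321.7  49. ]
side (237.8, 139.0) 49 [523.1 319.4  49. ]
tray front wall top z=43
scene (279.0, 136.6) 43 [442.1 336.   43. ]
scene (324.0, 161.6) 43 [595.2 311.3  43. ]
side (211.0, 139.6) 43 [441.8 338.9  43. ]
side (261.8, 140.2) 43 [595.8 310.1  43. ]
mouse
scene (273.0, 275.0) 20 [673.9 -34.2  20. ]
side (314.0, 225.0) 20 [666.9 -39.9  20. ]
bottle cap
scene (299.5, 179.0) 160 [642.   99.5 160. ]
side (291.5, 145.0) 160 [635.4  97.7 160. ]
mug top
scene (184.5, 178.0) 90 [393.   23.1  90. ]
side (195.0, 198.0) 90 [395.3  22.   90. ]
```

```bash
cat >> h.py <<'E'
from scipy.spatial.transform import Rotation as Ro
np.set_printoptions(suppress=True,precision=3)
def st():
    o=ctrl.get_obs();R=Ro.from_rotvec(o["orientation"]).as_matrix()
    print("t",round(o["t"],2),"pos",o["ee_pos"].round(1),"tilt",np.degrees(np.arccos(-R[2,0])).round(2),"psi",np.degrees(np.arctan2(R[1,2],R[0,2])).round(2),"w",round(o["width"],1),"F",o["ft_force"].round(1),"q",o["qpos"].round(3));return o,R
def down(psi):
    c,s=np.cos(np.radians(psi)),np.sin(np.radians(psi));return np.array([[0,-s,c],[0,c,s],[-1,0,0]])
def row(p,psi,p0=None,R0=None):
    """shift cm + turn from commanded pose p0,R0 (default measured)"""
    o=ctrl.get_obs()
    if p0 is None:p0=o["ee_pos"]
    if R0 is None:R0=Ro.from_rotvec(o["orientation"]).as_matrix()
    return np.r_[R0.T@(np.array(p)-p0)/10, Ro.from_matrix(R0.T@down(psi)).as_rotvec()]
E
python3 - <<'E'
from h import *
o,R=st();print(R)
c=ctrl.calibration("wrist");V=c["view"];cam=-V[:3,:3].T@V[:3,3];print("cam in tool",R.T@(cam-o["ee_pos"]))
R0=down(np.degrees(np.arctan2(R[1,2],R[0,2])))
p0=np.array([150.2,606.7,236.7])
for psi in (81.7,-98.3): print(row((480.5,-255,150),psi,p0,R0))
E
```

```text
t 0.15 pos [150.1 606.3 236.1] tilt 0.07 psi 76.09 w 88.0 F [-0.   0.3 -0.3] q [ 1.309  0.424  1.631  0.     1.089 -0.019]
[[-0.    -0.971  0.24 ]
 [-0.001  0.24   0.971]
 [-1.     0.    -0.001]]
cam in tool [-147.99    83.354    0.638]
[  8.67  -52.781 -75.7    -0.098   0.      0.   ]
[  8.67  -52.781 -75.7     3.044   0.      0.   ]
```

```bash
python3 - <<'E'
from h import *
p0=np.array([150.2,606.7,236.7])
print(row((420,200,240),81.7,p0,down(76.1)))
E
```

```text
[ -0.33  -35.96  -32.998  -0.098   0.      0.   ]
```

>>> servo_tool(
  plan=[
    [[-0.3, -36, -33, -0.1, 0, 0, 8], [-0.3, -36, -33, -0.1, 0, 0, 8], [-0.3, -36, -33, -0.1, 0, 0, 8], [-0.3, -36, -33, -0.1, 0, 0, 8], [-0.3, -36, -33, -0.1, 0, 0, 8], [-0.3, -36, -33, -0.1, 0, 0, 8], [-0.3, -36, -33, -0.1, 0, 0, 8], [-0.3, -36, -33, -0.1, 0, 0, 8]],
  ],
)

```text
t: 0.82
ee_pos: [335.1, 327.1, 238.7]
orientation: [-1.104, 1.273, 1.104]
ft_force: [0.7, 0.3, 0.1]
width: 79.9
```

```bash
python3 - <<'E'
from h import *
st();print(row((480.5,-255,200),81.7))
E
```

```text
t 0.82 pos [335.1 327.1 238.7] tilt 0.0 psi 81.85 w 79.9 F [0.7 0.3 0.1] q [ 0.748  0.189  1.964 -0.     0.989 -0.681]
[  3.874 -22.649 -55.562   0.003   0.      0.   ]
```

>>> servo_tool(
  plan=[
    [[0, -22, -55, 0, 0, 0, 5], [0, -22, -55, 0, 0, 0, 5], [0, -22, -55, 0, 0, 0, 5], [0, -22, -55, 0, 0, 0, 5], [0, -22, -55, 0, 0, 0, 5], [0, -22, -55, 0, 0, 0, 5], [0, -22, -55, 0, 0, 0, 5], [0, -22, -55, 0, 0, 0, 5]],
  ],
)

```text
t: 1.48
ee_pos: [413.0, 3.0, 238.9]
orientation: [-1.104, 1.273, 1.103]
ft_force: [0.6, 0.8, 0.3]
width: 50.3
```

```bash
python3 - <<'E'
from h import *
st();print(row((480.5,-255,130),81.7))
E
```

```text
t 1.48 pos [413.    3.  238.9] tilt 0.03 psi 81.82 w 50.3 F [0.6 0.8 0.3] q [-0.022  0.101  2.071  0.     0.969 -1.45 ]
[ 10.89  -10.346 -24.575   0.002   0.      0.   ]
```

>>> servo_tool(
  plan=[
    [[0, -10.3, -24, 0, 0, 0, 5], [2, -10.3, -24, 0, 0, 0, 5], [5, -10.3, -24, 0, 0, 0, 5], [8, -10.3, -24, 0, 0, 0, 5], [8, -10.3, -24, 0, 0, 0, 5], [8, -10.3, -24, 0, 0, 0, 5], [8, -10.3, -24, 0, 0, 0, 5], [8, -10.3, -24, 0, 0, 0, 5]],
  ],
)

```text
t: 2.15
ee_pos: [481.0, -250.9, 156.3]
orientation: [-1.1, 1.276, 1.102]
ft_force: [-0.0, 0.7, -1.3]
width: 50.1
```

```bash
python3 - <<'E'
from h import *
o,R=st();im,c=grab("wrist","w1");st()
print(proj("wrist",(480.5,-255,78),c))
print(blobs(mask(im,(3,150,90),(13,255,255)),15))
E
```

```text
t 2.15 pos [ 481.  -250.9  156.3] tilt 0.09 psi 81.63 w 50.1 F [-0.   0.7 -1.3] q [-0.502  0.415  1.87  -0.001  0.859 -1.927]
t 2.2 pos [ 480.4 -248.9  157.1] tilt 0.14 psi 81.64 w 50.0 F [-0.3  0.7  0.3] q [-0.5    0.412  1.872 -0.     0.861 -1.925]
(np.float64(249.27565138973995), np.float64(205.5557220375388))
[([245, 161, 13, 38, 438], [251.4, 179.0]), ([246, 204, 12, 31, 214], [251.8, 215.5])]
```

View pics/w1.png

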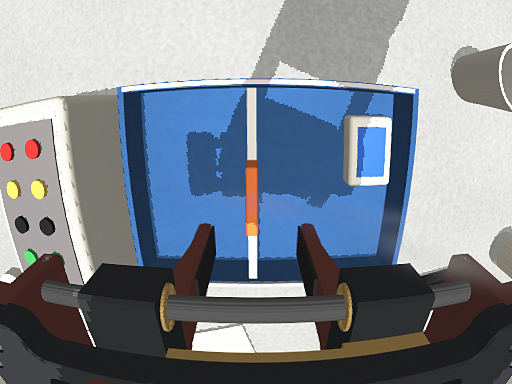

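```bash
python3 - <<'E'
from h import *
c=ctrl.calibration("wrist")
for u,v,z in [(251.5,161,78),(251.5,235,78),(251.5,198,78),(119,88,50),(418,88,50),(252,277,53),(252,87,53),(348,117,30),(344,184,30)]:
    p=plane("wrist",u,v,z,c);d=p[:2]-np.array([483,-239.4]);a=np.radians(-8.3)
    print((u,v),p.round(1),"tote",d@[np.cos(a),np.sin(a)],d@[-np.sin(a),np.cos(a)])
E
```

```text
(251.5, 161) [ 443.9 -245.7   78. ] tote -37.732848670720166 -11.86870796142936
(251.5, 235) [ 506.7 -255.2   78. ] tote 25.738121787114085 -12.164476575297874
(251.5, 198) [ 474.  -250.2   78. ] tote -7.339806566780556 -11.992911261218607
(119, 88) [ 363.  -355.3   50. ] tote -102.01367568627322 -131.96675087767545
(418, 88) [399.7 -82.7  50. ] tote -105.05016293262305 142.99635946186413
(252, 277) [ 565.7 -263.9   53. ] tote 85.36688446643018 -12.301596322574657
(252, 87) [ 386.2 -237.    53. ] tote -96.11603183126923 -11.610549360109273
(348, 117) [ 423.5 -150.9   30. ] tote -71.62379336796725 78.96755124281654
(344, 184) [ 489.  -160.3   30. ] tote -5.461063192124626 79.15359584255444
```

>>> servo_tool(
  plan=[
    [[4, 0.2, -0.4, 0, 0, 0, 5], [7, 0.2, -0.4, 0, 0, 0, 5], [9, 0.2, -0.4, 0, 0, 0, 5], [9, 0.2, -0.4, 0, 0, 0, 5], [9, 0.2, -0.4, 0, 0, 0, 0.5], [9, 0.2, -0.4, 0, 0, 0, 0.5], [9, 0.2, -0.4, 0, 0, 0, 0.5], [9, 0.2, -0.4, 0, 0, 0, 0.5]],
  ],
)

```text
t: 2.87
ee_pos: [479.4, -251.2, 70.4]
orientation: [-1.106, 1.272, 1.101]
ft_force: [-0.0, 0.2, 0.6]
width: 26.8
```

```bash
python3 - <<'E'
from h import *
st();im,c=grab("side","s1");st();crop(im,165,235,320,384,4,"s1c")
E
```

```text
t 2.87 pos [ 479.4 -251.2   70.4] tilt 0.17 psi 81.84 w 26.8 F [-0.   0.2  0.6] q [-0.505  0.552  1.909  0.     0.677 -1.933]
t 2.92 pos [ 479.2 -251.2   70.2] tilt 0.15 psi 81.83 w 23.1 F [-1.3 -0.4  0.4] q [-0.505  0.553  1.909  0.     0.677 -1.933]
```

View pics/s1c.png

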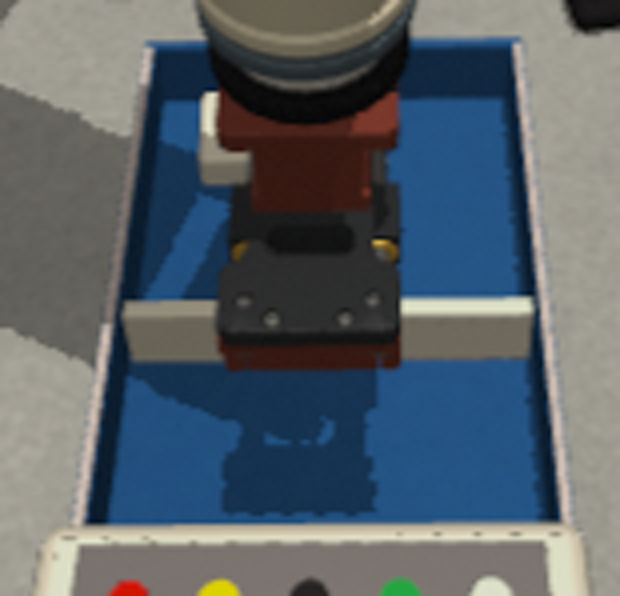

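>>> servo_tool(
  plan=[
    [[0.2, 0, 0, 0, 0, 0, 0.5], [0.2, 0, 0, 0, 0, 0, 0.5], [0.2, 0, 0, 0, 0, 0, 0.5], [0.2, 0, 0, 0, 0, 0, 0.5]],
  ],
)

```text
t: 3.25
ee_pos: [478.9, -251.4, 67.3]
orientation: [-1.105, 1.273, 1.102]
ft_force: [-0.0, -0.5, 6.2]
width: 9.6
```

```bash
python3 - <<'E'
from h import *
st()
E
```

```text
t 3.25 pos [ 478.9 -251.4   67.3] tilt 0.09 psi 81.82 w 9.6 F [-0.  -0.5  6.2] q [-0.505  0.558  1.909 -0.     0.673 -1.933]
```

>>> servo_tool(
  plan=[
    [[0, 0, 1, 0, 0, 0, 0.5], [0, 0, 2.5, 0, 0, 0, 0.5], [0, 0, 4, 0, 0, 0, 0.5], [0, 0, 5.5, 0, 0, 0, 0.5], [0, 0, 6.5, 0, 0, 0, 0.5], [0, 0, 6.8, 0, 0, 0, 0.5], [0, 0, 6.8, 0, 0, 0, 0.5], [0, 0, 6.8, 0, 0, 0, 0.5]],
  ],
)

```text
t: 3.92
ee_pos: [488.6, -183.1, 67.3]
orientation: [-1.104, 1.272, 1.103]
ft_force: [0.4, 3.1, 6.6]
width: 9.7
```

>>> servo_tool(
  plan=[
    [[0, 0, 0, 0, 0, 0, 3.5], [0, 0, 0, 0, 0, 0, 3.5], [0, 0, 0, 0, 0, 0, 3.5], [0, 0, 0, 0, 0, 0, 3.5], [-3, 0, 0, 0, 0, 0, 3.5], [-7, 0, 0, 0, 0, 0, 3.5], [-11, 0, 0, 0, 0, 0, 3.5], [-14, 0, 0, 0, 0, 0, 3.5]],
  ],
)

```text
t: 4.58
ee_pos: [488.2, -183.8, 209.2]
orientation: [-1.104, 1.273, 1.102]
ft_force: [1.1, -0.1, -0.1]
width: 34.8
```

```bash
python3 - <<'E'
from h import *
st();im,c=grab("wrist","w2");im,_=grab("scene","sc2");st();crop(im,0,205,230,384,3.4,"sc2c")
E
```

```text
t 4.58 pos [ 488.2 -183.8  209.2] tilt 0.07 psi 81.81 w 34.8 F [ 1.1 -0.1 -0.1] q [-0.383  0.308  1.88  -0.     0.952 -1.811]
t 4.68 pos [ 490.8 -184.8  211.6] tilt 0.52 psi 81.81 w 34.6 F [ 0.3 -0.   0.5] q [-0.383  0.306  1.878  0.     0.949 -1.811]
```

View pics/sc2c.png

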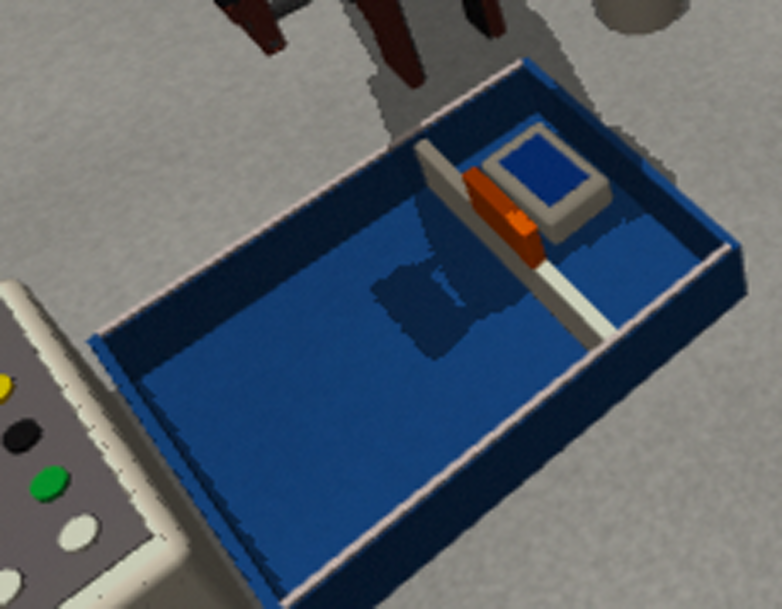

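View pics/w2.png

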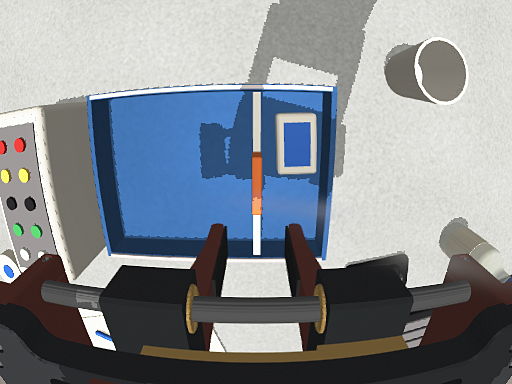

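```bash
python3 - <<'E'
from h import *
def T(p):
    d=p[:2]-np.array([483,-239.4]);a=np.radians(-8.3);return np.array([d@[np.cos(a),np.sin(a)],d@[-np.sin(a),np.cos(a)]]).round(1)
for x,y,z in [(416,142,53),(427,138,53),(600,343,53),(617,333,53),(483,164,30),(552,225,30),(524,60,50),(742,246,50),(92,338,50),(280,606,50)]:
    print((x,y,z),T(plane("scene",(x+.5)/3.4-.5,(y+.5)/3.4-.5+205,z)))
print("wrist")
for u,v,z in [(253,92,53),(261,92,53),(253,254,53),(261,254,53),(278,120,30),(278,172,30),(336,87,50),(90,97,50),(327,259,50),(107,259,50)]:
    print((u,v,z),T(plane("wrist",u,v,z)))
E
```

```text
(416, 142, 53) [-89.2  53. ]
(427, 138, 53) [-87.2  59.2]
(600, 343, 53) [95.1 47.8]
(617, 333, 53) [96.7 57.5]
(483, 164, 30) [-65.6  78.2]
(552, 225, 30) [ 0.7 81. ]
(524, 60, 50) [-100.4  136.6]
(742, 246, 50) [101.6 139.6]
(92, 338, 50) [ -99.7 -134.4]
(280, 606, 50) [  95.9 -131.5]
wrist
(253, 92, 53) [-90.7  53. ]
(261, 92, 53) [-90.7  61.1]
(253, 254, 53) [92.7 53.1]
(261, 254, 53) [92.6 62.5]
(278, 120, 30) [-60.3  80.4]
(278, 172, 30) [-1.  81.5]
(336, 87, 50) [-98.8 139.4]
(90, 97, 50) [ -96.2 -132.6]
(327, 259, 50) [103.  143.8]
(107, 259, 50) [ 111.  -141.2]
```

```bash
python3 - <<'E'
from h import *
print(row((506,255,222),-9.9))
E
```

```text
[-1.173  4.752 43.747  1.601  0.005  0.009]
```

>>> servo_tool(
  plan=[
    [[-1.2, 4.8, 43.7, 1.6, 0, 0, 5], [-1.2, 4.8, 43.7, 1.6, 0, 0, 5], [-1.2, 4.8, 43.7, 1.6, 0, 0, 5], [-1.2, 4.8, 43.7, 1.6, 0, 0, 5], [-1.2, 4.8, 43.7, 1.6, 0, 0, 5], [-1.2, 4.8, 43.7, 1.6, 0, 0, 5], [-1.2, 4.8, 43.7, 1.6, 0, 0, 5], [-1.2, 4.8, 43.7, 1.6, 0, 0, 5]],
  ],
)

```text
t: 5.35
ee_pos: [497.8, 113.2, 213.7]
orientation: [-0.42, 1.531, 0.42]
ft_force: [1.0, 0.3, 0.3]
width: 49.9
```

```bash
python3 - <<'E'
from h import *
st();print(row((506,255,222),-9.9))
E
```

```text
t 5.35 pos [497.8 113.2 213.7] tilt 0.1 psi 30.7 w 49.9 F [1.  0.3 0.3] q [ 0.2    0.287  1.899 -0.     0.957 -0.335]
[-0.838 11.774  7.948  0.709 -0.002  0.   ]
```

>>> servo_tool(
  plan=[
    [[-0.8, 11.5, 7.8, 0.65, 0, 0, 5], [-0.8, 11.5, 7.8, 0.65, 0, 0, 5], [-0.8, 11.5, 7.8, 0.65, 0, 0, 5], [-0.8, 11.5, 7.8, 0.65, 0, 0, 5], [-0.8, 11.5, 7.8, 0.65, 0, 0, 5], [-0.8, 11.5, 7.8, 0.65, 0, 0, 5], [-0.8, 11.5, 7.8, 0.65, 0, 0, 5], [-0.8, 11.5, 7.8, 0.65, 0, 0, 5]],
  ],
)

```text
t: 6.02
ee_pos: [505.7, 250.1, 221.6]
orientation: [0.083, 1.571, -0.084]
ft_force: [0.3, 0.2, 0.1]
width: 50.1
```

```bash
python3 - <<'E'
from h import *
o,R=st();im,c=grab("wrist","w3");st()
print("pred",proj("wrist",(508.9,271.2,49),c));print(row((508.9,271.2,120),-9.9))
E
```

```text
t 6.02 pos [505.7 250.1 221.6] tilt 0.11 psi -6.09 w 50.1 F [0.3 0.2 0.1] q [ 0.438  0.354  1.777 -0.     1.012  0.545]
t 6.07 pos [505.8 250.  221.9] tilt 0.09 psi -6.11 w 50.2 F [ 1.  -0.5  0.6] q [ 0.438  0.353  1.777 -0.     1.013  0.545]
pred (np.float64(257.4774067730446), np.float64(157.27866711143906))
[10.189  2.148  0.092  0.066 -0.001  0.001]
```

View pics/w3.png

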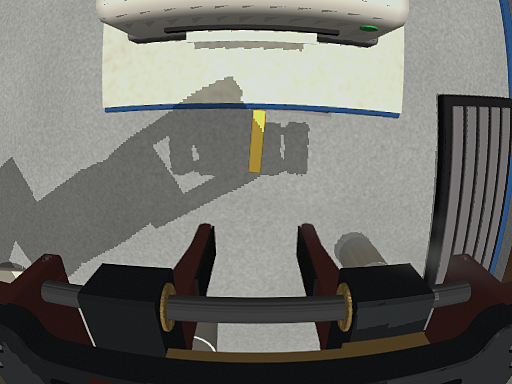

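```bash
python3 - <<'E'
from h import *
im=cv2.imread("pics/w3.png");m=mask(im,(18,120,60),(34,255,255));print(blobs(m,60))
m=cv2.inRange(np.zeros_like(im),1,1)|m
for y in range(110,178,6):
    xs=np.where(m[y,200:320])[0]+200
    if len(xs): print(y,xs.min(),xs.max(),plane("wrist",xs.min()-.5,y,49).round(1),plane("wrist",xs.max()+.5,y,49).round(1))
E
```

```text
[([248, 109, 18, 64, 790], [256.5, 140.4]), ([160, 283, 16, 49, 400], [165.9, 306.3]), ([336, 283, 17, 49, 403], [345.4, 306.9]), ([166, 332, 264, 30, 2797], [308.3, 351.0])]
110 253 264 [509.3 323.1  49. ] [522.  321.7  49. ]
116 253 265 [508.6 316.6  49. ] [522.4 315.2  49. ]
122 252 264 [506.8 310.3  49. ] [520.7 308.8  49. ]
128 252 263 [506.1 303.8  49. ] [519.  302.4  49. ]
134 251 263 [504.3 297.4  49. ] [518.3 295.9  49. ]
140 251 262 [503.6 290.9  49. ] [516.5 289.5  49. ]
146 250 262 [501.8 284.4  49. ] [515.9 282.9  49. ]
152 250 261 [501.1 277.8  49. ] [514.1 276.4  49. ]
158 249 261 [499.3 271.3  49. ] [513.4 269.8  49. ]
164 249 260 [498.5 264.6  49. ] [511.7 263.2  49. ]
170 248 260 [496.6 257.9  49. ] [511.  256.4  49. ]
```

>>> servo_tool(
  plan=[
    [[0, 2.1, 0, 0.073, 0, 0, 5], [4, 2.1, 0, 0.073, 0, 0, 5], [8, 2.1, 0, 0.073, 0, 0, 5], [12, 2.1, 0, 0.073, 0, 0, 5], [15, 2.1, 0, 0.073, 0, 0, 5], [17.5, 2.1, 0, 0.073, 0, 0, 5], [18.9, 2.1, 0, 0.073, 0, 0, 5], [18.9, 2.1, 0, 0.073, 0, 0, 5]],
  ],
)

```text
t: 6.73
ee_pos: [506.4, 269.6, 30.3]
orientation: [0.14, 1.572, -0.145]
ft_force: [-1.2, -1.2, 0.2]
width: 50.0
```

```bash
python3 - <<'E'
from h import *
st();im,c=grab("wrist","w4");st()
E
```

```text
t 6.73 pos [506.4 269.6  30.3] tilt 0.36 psi -10.37 w 50.0 F [-1.2 -1.2  0.2] q [0.468 0.656 1.835 0.    0.657 0.649]
t 6.78 pos [507.4 270.2  32.1] tilt 0.22 psi -10.38 w 50.4 F [ 1.  -0.5  0.3] q [ 0.469  0.653  1.834 -0.     0.658  0.65 ]
```

View pics/w4.png

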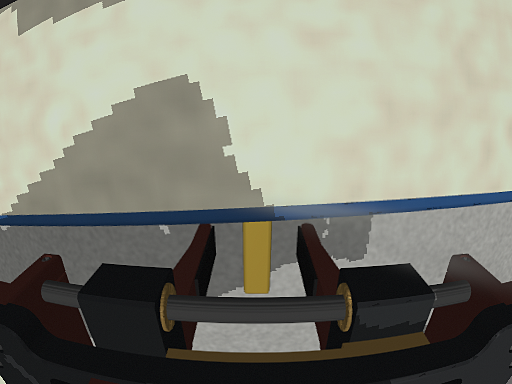

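Tab (col 257, rows 222–292) sits between the fingers. Closing.

>>> servo_tool(
  plan=[
    [[0, 0, 0, 0, 0, 0, 0.8], [0, 0, 0, 0, 0, 0, 0.8], [0, 0, 0, 0, 0, 0, 0.8], [0, 0, 0, 0, 0, 0, 0.8], [0, 0, 0, 0, 0, 0, 0.8], [0, 0, 0, 0, 0, 0, 0.8], [0, 0, 0, 0, 0, 0, 0.8], [0, 0, 0, 0, 0, 0, 0.8]],
  ],
)

```text
t: 7.45
ee_pos: [508.7, 271.4, 34.3]
orientation: [0.143, 1.566, -0.142]
ft_force: [-1.3, -0.9, 6.8]
width: 14.0
```

>>> servo_tool(
  plan=[
    [[0, -0.4, 0, 0, 0, 0, 0.8], [0, -1.2, 0, 0, 0, 0, 0.8], [0, -2.2, 0, 0, 0, 0, 0.8], [0, -3.3, 0, 0, 0, 0, 0.8], [0, -4.4, 0, 0, 0, 0, 0.8], [0, -5.4, 0, 0, 0, 0, 0.8], [0, -6, 0, 0, 0, 0, 0.8], [0, -6, 0, 0, 0, 0, 0.8]],
  ],
)

```text
t: 8.12
ee_pos: [496.8, 210.1, 33.6]
orientation: [0.142, 1.568, -0.145]
ft_force: [-1.2, -3.2, 2.3]
width: 13.5
```

```bash
python3 - <<'E'
from h import *
st();im,c=grab("scene","sc5");st();crop(im,230,55,400,190,4.4,"sc5c")
E
```

```text
t 8.12 pos [496.8 210.1  33.6] tilt 0.13 psi -10.47 w 13.5 F [-1.2 -3.2  2.3] q [ 0.378  0.618  1.915 -0.001  0.611  0.562]
t 8.17 pos [496.9 210.6  33.6] tilt 0.13 psi -10.46 w 13.9 F [ 0.5 -2.8  1.9] q [ 0.379  0.618  1.914 -0.001  0.611  0.563]
```

View pics/sc5c.png

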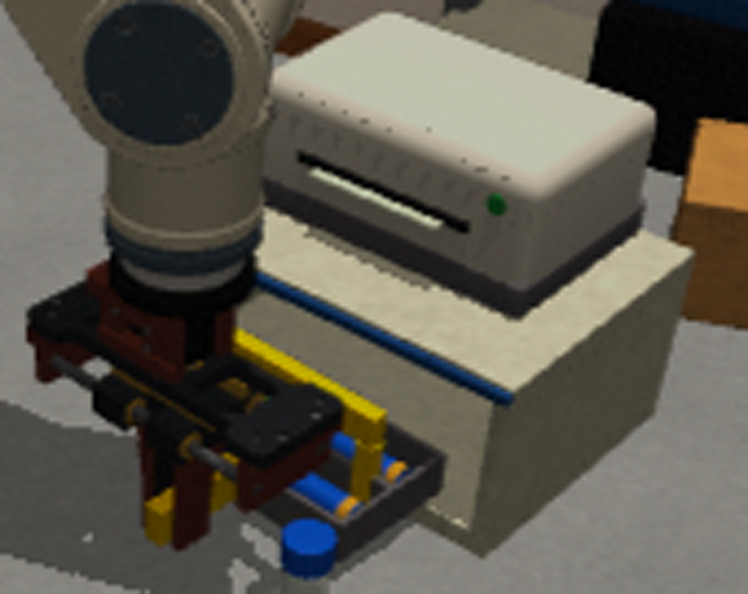

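>>> servo_tool(
  plan=[
    [[0, -0.8, 0, 0, 0, 0, 0.8], [0, -1.8, 0, 0, 0, 0, 0.8], [0, -2.8, 0, 0, 0, 0, 0.8], [0, -3.5, 0, 0, 0, 0, 0.8], [0, -4.2, 0, 0, 0, 0, 0.8], [0, -4.9, 0, 0, 0, 0, 0.8], [0, -5.6, 0, 0, 0, 0, 0.8], [0, -6.3, 0, 0, 0, 0, 0.8]],
  ],
)

```text
t: 8.83
ee_pos: [486.1, 149.5, 33.7]
orientation: [0.142, 1.566, -0.143]
ft_force: [0.7, -0.4, -3.2]
width: 13.7
```

>>> servo_tool(
  plan=[
    [[0, -1, 0, 0, 0, 0, 0.8], [0, -2, 0, 0, 0, 0, 0.8], [0, -2.6, 0, 0, 0, 0, 0.8], [0, -2.6, 0, 0, 0, 0, 0.8]],
  ],
)

```text
t: 9.17
ee_pos: [481.1, 123.4, 33.7]
orientation: [0.143, 1.567, -0.144]
ft_force: [0.1, 0.3, -2.9]
width: 13.9
```

```bash
python3 - <<'E'
from h import *
st();im,c=grab("side","sd6");st();crop(im,150,60,320,230,4,"sd6c")
E
```

```text
t 9.17 pos [481.1 123.4  33.7] tilt 0.05 psi -10.47 w 13.9 F [ 0.1  0.3 -2.9] q [ 0.227  0.581  2.01  -0.     0.552  0.41 ]
t 9.22 pos [481.5 124.   33.8] tilt 0.02 psi -10.47 w 13.6 F [ 0.5 -0.2 -3.3] q [0.228 0.581 2.009 0.    0.552 0.411]
```

View pics/sd6c.png

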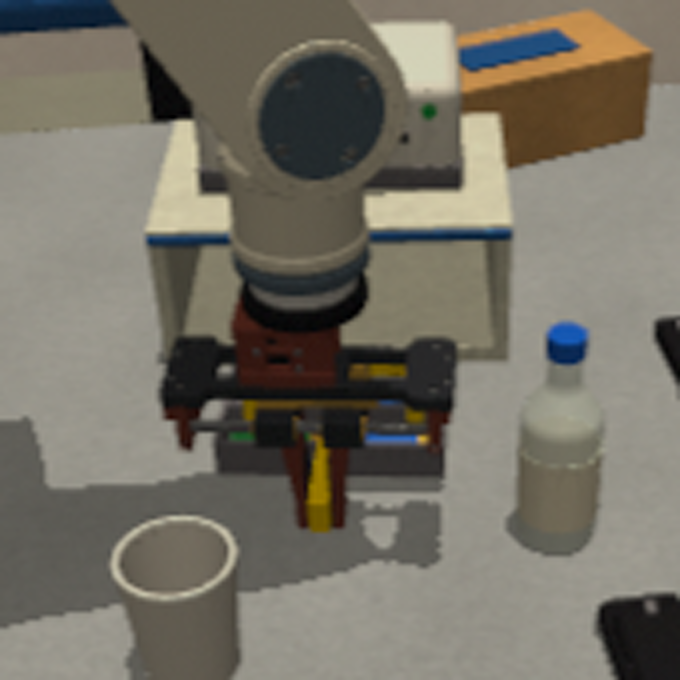

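>>> servo_tool(
  plan=[
    [[0.4, 0, 0, 0, 0, 0, 0.8], [0.8, 0, 0, 0, 0, 0, 0.8], [1.1, 0, 0, 0, 0, 0, 0.8], [1.3, 0, 0, 0, 0, 0, 0.8], [1.4, 0, 0, 0, 0, 0, 0.8], [1.5, 0, 0, 0, 0, 0, 0.8], [1.5, 0, 0, 0, 0, 0, 0.8]],
  ],
)

```text
t: 9.8
ee_pos: [481.4, 124.8, 19.0]
orientation: [0.142, 1.567, -0.143]
ft_force: [-2.9, -1.5, 2.6]
width: 14.1
```

>>> servo_tool(
  plan=[
    [[0, 0, 0, 0, 0, 0, 4], [0, 0, 0, 0, 0, 0, 4], [0, 0, 0, 0, 0, 0, 4], [0, 0, 0, 0, 0, 0, 4], [0, 0, 0, 0, 0, 0, 4], [-3, 0, 0, 0, 0, 0, 4], [-7, 0, 0, 0, 0, 0, 4], [-11, 0, 0, 0, 0, 0, 4]],
  ],
)

```text
t: 10.47
ee_pos: [480.6, 124.5, 129.1]
orientation: [0.142, 1.569, -0.143]
ft_force: [0.6, -0.2, 0.0]
width: 39.9
```

>>> servo_tool(
  plan=[
    [[-4, 0, 0, 0, 0, 0, 4], [-8, -3, 0, 0, 0, 0, 4], [-8, -3, 0, 0, 0, 0, 4], [-8, -3, 0, 0, 0, 0, 4], [-8, -3, 0, 0, 0, 0, 4]],
  ],
)

```text
t: 10.88
ee_pos: [476.0, 95.1, 208.5]
orientation: [0.144, 1.566, -0.143]
ft_force: [-0.1, -0.4, 0.5]
width: 40.0
```

```bash
python3 - <<'E'
from h import *
st();im,c=grab("wrist","w7");st();im2,_=grab("scene","sc7");im3,_=grab("side","sd7")
m=mask(im,(18,120,60),(34,255,255));print(blobs(m,60))
crop(im2,220,80,370,210,4.4,"sc7c");crop(im3,170,80,320,230,4,"sd7c")
E
```

```text
t 10.88 pos [476.   95.1 208.5] tilt 0.02 psi -10.46 w 40.0 F [-0.1 -0.4  0.5] q [0.173 0.258 1.956 0.    0.927 0.355]
t 10.93 pos [475.5  95.3 207.6] tilt 0.1 psi -10.43 w 39.6 F [-1.  -0.7  0.1] q [0.173 0.259 1.956 0.    0.928 0.355]
[([188, 41, 135, 28, 2128], [256.6, 56.1]), ([243, 77, 8, 15, 87], [246.1, 83.8]), ([310, 79, 7, 15, 91], [313.0, 85.8]), ([249, 102, 13, 63, 764], [255.4, 132.7]), ([177, 284, 14, 49, 378], [182.2, 308.1]), ([321, 284, 14, 49, 379], [329.0, 307.8]), ([149, 334, 266, 29, 2897], [293.4, 351.7])]
```

View pics/w7.png

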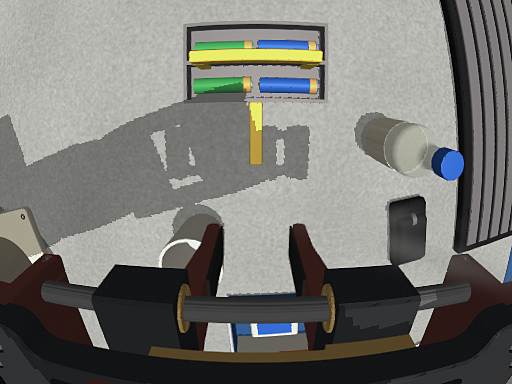

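View pics/sc7c.png

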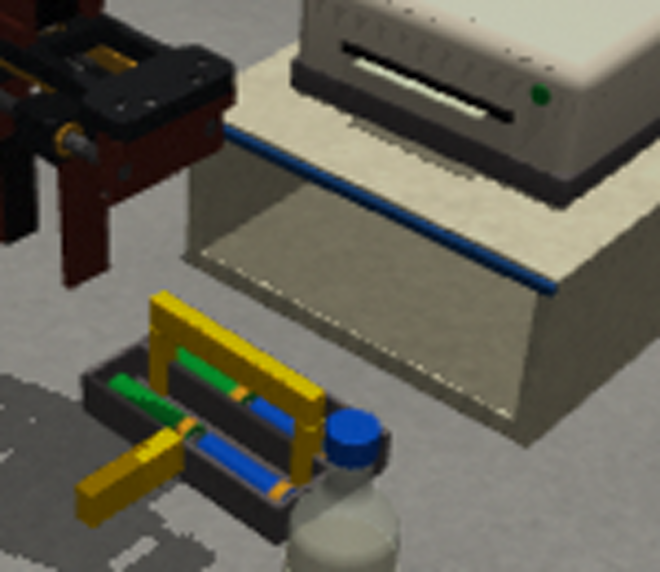

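View pics/sd7c.png

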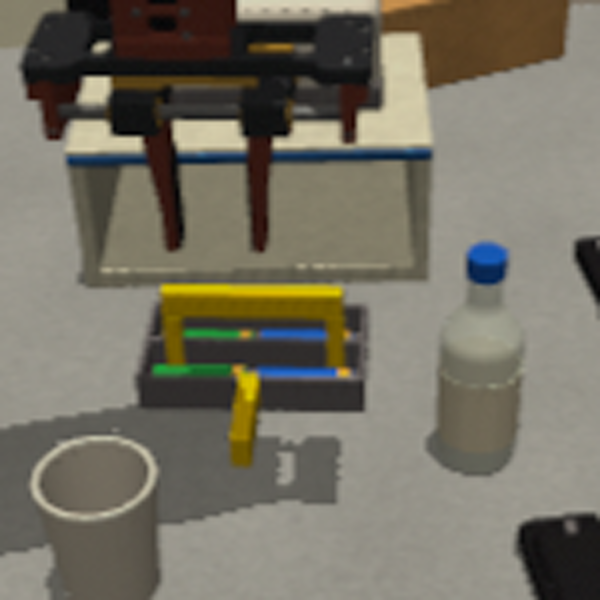

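```bash
python3 - <<'E'
from h import *
im=cv2.imread("pics/w7.png");m=mask(im,(18,120,130),(34,255,255));m[75:]=0
ys,xs=np.where(m);r=cv2.minAreaRect(np.c_[xs,ys].astype(np.float32));print(r)
for x in (195,225,257,290,315):
    y=np.where(m[:,x])[0];print(x,y.min(),y.max(),im[y.min():y.max()+1,x,2])
for n,k,x0,y0,pts in [("scene",4.4,220,80,[(152,300),(312,400),(322,393),(165,292)]),("side",4,170,80,[(162,288),(342,291)])]:
    for x,y in pts: print(n,plane(n,(x+.5)/k-.5+x0,(y+.5)/k-.5+y0,72).round(1))
E
```

```text
((255.5, 52.5), (23.0, 133.0), 90.0)
195 51 61 [253 237 232 232 233 232 233 232 233 237 244]
225 49 60 [205 243 234 233 232 233 233 233 233 234 240 210]
257 49 59 [252 237 233 232 233 233 233 232 233 237 242]
290 49 60 [200 244 235 233 232 232 233 232 233 235 242 217]
315 45 64 [247 254 208 216 215 163 240 234 233 233 233 233 232 232 234 240 227  68
  91 132]
scene [439.7 224.1  72. ]
scene [562.  202.2  72. ]
scene [563.3 210.3  72. ]
scene [441.3 234.7  72. ]
side [437.3 231.2  72. ]
side [561.1 207.3  72. ]
```

```bash
python3 - <<'E'
from h import *
for u,v in [(195,56),(257,54.2),(256,54.2),(318,57),(188.5,56.5),(323,57)]: print(u,plane("wrist",u,v,72).round(1))
a=row((500,205,185),79.8);print(a)
E
```

```text
195 [440.7 231.5  72. ]
257 [498.2 220.9  72. ]
256 [497.2 221.1  72. ]
318 [554.6 209.7  72. ]
188.5 [434.4 232.5  72. ]
323 [559.4 209.2  72. ]
[ 2.183 11.226  0.465 -1.574 -0.003 -0.002]
```

>>> servo_tool(
  plan=[
    [[0, 6, 0, -1.57, 0, 0, 5], [0, 10, 0, -1.57, 0, 0, 5], [0, 12.7, 0, -1.57, 0, 0, 5], [0, 12.7, 0, -1.57, 0, 0, 5], [0, 12.7, 0, -1.57, 0, 0, 5], [0, 12.7, 0, -1.57, 0, 0, 5], [0, 12.7, 0, -1.57, 0, 0, 5], [0, 12.7, 0, -1.57, 0, 0, 5]],
  ],
)

```text
t: 11.7
ee_pos: [498.2, 220.6, 206.6]
orientation: [-0.645, 1.476, 0.646]
ft_force: [0.8, 0.7, -0.5]
width: 50.1
```

```bash
python3 - <<'E'
from h import *
st();print(row((499,220.5,150),79.5))
E
```

```text
t 11.7 pos [498.2 220.6 206.6] tilt 0.21 psi 47.31 w 50.1 F [ 0.8  0.7 -0.5] q [ 0.395  0.347  1.83   0.     0.969 -0.431]
[ 5.659 -0.073  0.066 -0.562 -0.003 -0.002]
```

>>> servo_tool(
  plan=[
    [[0, 0, 0, -0.562, 0, 0, 5], [0, 0, 0, -0.562, 0, 0, 5], [2, 0, 0, -0.562, 0, 0, 5], [5, 0, 0, -0.562, 0, 0, 5], [6.5, 0, 0, -0.562, 0, 0, 5], [6.5, 0, 0, -0.562, 0, 0, 5], [6.5, 0, 0, -0.562, 0, 0, 5]],
  ],
)

```text
t: 12.28
ee_pos: [498.0, 220.1, 141.9]
orientation: [-1.066, 1.298, 1.068]
ft_force: [-0.4, -0.8, 0.1]
width: 49.9
```

```bash
python3 - <<'E'
from h import *
st();im,c=grab("wrist","w8");st()
print([proj("wrist",p,c) for p in [(499,220.5,72),(436.6,232.2,72),(561.4,208.8,72)]])
m=mask(im,(18,120,130),(34,255,255));print(blobs(m,60));print(row((499,220.5,60),79.5))
E
```

```text
t 12.28 pos [498.  220.1 141.9] tilt 0.25 psi 79.0 w 49.9 F [-0.4 -0.8  0.1] q [ 0.394  0.44   1.871  0.     0.835 -0.985]
t 12.33 pos [498.9 220.4 143.1] tilt 0.1 psi 78.99 w 50.0 F [0.2 0.5 0.2] q [ 0.394  0.439  1.87   0.     0.835 -0.985]
[(np.float64(255.3915070482485), np.float64(210.4226373871327)), (np.float64(254.86194266417394), np.float64(128.95917106953345)), (np.float64(255.8457947539657), np.float64(277.9759011765292))]
[([248, 125, 17, 152, 2147], [256.3, 199.1]), ([221, 177, 17, 7, 76], [229.1, 180.1]), ([266, 178, 17, 7, 77], [274.0, 181.1]), ([136, 188, 71, 14, 966], [171.4, 194.4]), ([266, 244, 17, 9, 99], [273.9, 248.4]), ([224, 247, 16, 8, 97], [231.6, 250.4]), ([160, 300, 8, 31, 84], [162.3, 316.3]), ([345, 300, 7, 31, 84], [349.1, 315.8])]
[ 8.309 -0.02   0.023 -0.009 -0.001 -0.002]
```

View pics/w8.png

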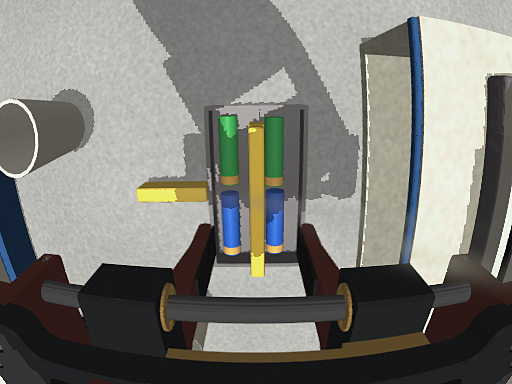

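>>> servo_tool(
  plan=[
    [[3, 0, 0, -0.01, 0, 0, 5], [6, 0, 0, -0.01, 0, 0, 5], [8, 0, 0, -0.01, 0, 0, 5], [8.6, 0, 0, -0.01, 0, 0, 5], [8.6, 0, 0, -0.01, 0, 0, 5], [8.6, 0, 0, -0.01, 0, 0, 3], [8.6, 0, 0, -0.01, 0, 0, 0.6], [8.6, 0, 0, -0.01, 0, 0, 0.6]],
  ],
)

```text
t: 13.0
ee_pos: [500.3, 220.6, 59.4]
orientation: [-1.075, 1.286, 1.074]
ft_force: [-0.0, 0.4, 0.3]
width: 33.6
```

>>> servo_tool(
  plan=[
    [[0, 0, 0, 0, 0, 0, 0.6], [0, 0, 0, 0, 0, 0, 0.6], [0, 0, 0, 0, 0, 0, 0.6], [0, 0, 0, 0, 0, 0, 0.6], [0, 0, 0, 0, 0, 0, 0.6], [0, 0, 0, 0, 0, 0, 0.6]],
  ],
)

```text
t: 13.5
ee_pos: [499.4, 220.3, 58.3]
orientation: [-1.075, 1.289, 1.075]
ft_force: [-1.6, 0.8, 5.4]
width: 11.7
```

>>> servo_tool(
  plan=[
    [[-0.5, 0, 0, 0, 0, 0, 0.6], [-1.5, 0, 0, 0, 0, 0, 0.6], [-3, 0, 0, 0, 0, 0, 0.6], [-5, 0, 0, 0, 0, 0, 0.6], [-7, 0, 0, 0, 0, 0, 0.6], [-9, 0, 0, 0, 0, 0, 0.6], [-11, 0, 0, 0, 0, 0, 0.6], [-12.5, 0, 0, 0, 0, 0, 0.6]],
  ],
)

```text
t: 14.17
ee_pos: [499.2, 220.1, 184.8]
orientation: [-1.075, 1.288, 1.075]
ft_force: [0.7, 0.2, -2.7]
width: 11.8
```

>>> servo_tool(
  plan=[
    [[-0.8, 0, 0, 0, 0, 0, 0.6], [-1, 0, 0, 0, 0, 0, 0.6], [-1, 0, 0, 0, 0, 0, 0.6]],
  ],
)

```text
t: 14.42
ee_pos: [499.1, 220.1, 193.1]
orientation: [-1.075, 1.289, 1.075]
ft_force: [0.2, 0.1, -3.5]
width: 11.8
```

```bash
python3 - <<'E'
from h import *
st();im,c=grab("side","sd9");st();crop(im,150,40,320,210,4,"sd9c")
a=np.radians(-8.3);C=np.array([483.,-239.4]);ex=np.array([np.cos(a),np.sin(a)]);ey=np.array([-ex[1],ex[0]])
p=C+0*ex-6*ey;print(p,row((*p,193),81.7))
E
```

```text
t 14.42 pos [499.1 220.1 193.1] tilt 0.03 psi 79.67 w 11.8 F [ 0.2  0.1 -3.5] q [ 0.393  0.364  1.841  0.     0.936 -0.997]
t 14.47 pos [498.7 219.9 192.3] tilt 0.05 psi 79.67 w 12.1 F [-1.   0.4 -3.1] q [ 0.394  0.365  1.842 -0.     0.936 -0.997]
[ 482.134 -245.337] [ -0.049  -6.715 -46.071  -0.035  -0.     -0.001]
```

View pics/sd9c.png

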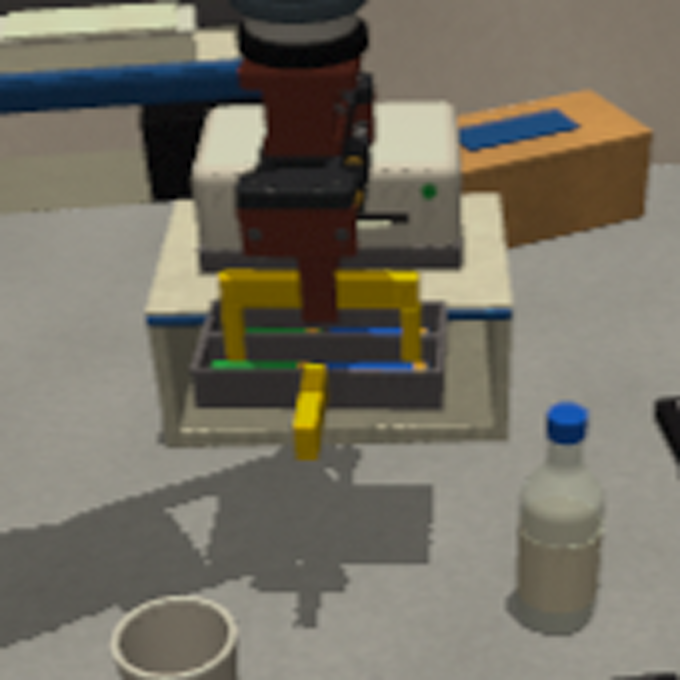

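>>> servo_tool(
  plan=[
    [[0, -0.1, -0.5, 0, 0, 0, 0.6], [0, -0.3, -2, 0, 0, 0, 0.6], [0, -0.6, -4.2, 0, 0, 0, 0.6], [0, -1, -7, 0, 0, 0, 0.6], [0, -1.4, -10, 0, 0, 0, 0.6], [0, -1.9, -13, 0, 0, 0, 0.6], [0, -2.3, -16, 0, 0, 0, 0.6], [0, -2.8, -19, 0, 0, 0, 0.6]],
  ],
)

```text
t: 15.13
ee_pos: [491.5, 26.6, 191.7]
orientation: [-1.075, 1.291, 1.077]
ft_force: [-0.2, -0.0, -3.9]
width: 11.7
```

>>> servo_tool(
  plan=[
    [[0, -0.4, -3, 0, 0, 0, 0.6], [0, -0.9, -6, 0, 0, 0, 0.6], [0, -1.3, -9, -0.01, 0, 0, 0.6], [0, -1.8, -12, -0.02, 0, 0, 0.6], [0, -2.2, -15, -0.03, 0, 0, 0.6], [0, -2.6, -18, -0.035, 0, 0, 0.6], [0, -3, -20.5, -0.035, 0, 0, 0.6], [0, -3.3, -22.5, -0.035, 0, 0, 0.6]],
  ],
)

```text
t: 15.8
ee_pos: [483.7, -201.1, 191.7]
orientation: [-1.1, 1.276, 1.102]
ft_force: [1.5, 0.3, -3.2]
width: 12.0
```

```bash
python3 - <<'E'
from h import *
st()
a=np.radians(-8.3);C=np.array([483.,-239.4]);ex=np.array([np.cos(a),np.sin(a)]);ey=np.array([-ex[1],ex[0]])
p=C+0*ex-5*ey;print(p,row((*p,193),81.7))
E
```

```text
t 15.8 pos [ 483.7 -201.1  191.7] tilt 0.11 psi 81.61 w 12.0 F [ 1.5  0.3 -3.2] q [-0.417  0.338  1.887 -0.     0.919 -1.841]
[ 482.278 -244.348] [-0.137 -0.491 -4.297 -0.001  0.    -0.002]
```

>>> servo_tool(
  plan=[
    [[0, -0.2, -1.7, 0, 0, 0, 0.6], [0, -0.4, -3.2, 0, 0, 0, 0.6], [0, -0.5, -4.1, 0, 0, 0, 0.6], [0, -0.5, -4.2, 0, 0, 0, 0.6], [0, -0.5, -4.2, 0, 0, 0, 0.6]],
  ],
)

```text
t: 16.22
ee_pos: [483.0, -241.3, 192.0]
orientation: [-1.099, 1.275, 1.102]
ft_force: [-0.4, -0.0, -3.4]
width: 11.7
```

```bash
python3 - <<'E'
from h import *
st();grab("wrist","w10");im,c=grab("scene","sc10");st();crop(im,0,150,250,384,3,"sc10c");im,c=grab("side","sd10");crop(im,150,180,320,384,2.9,"sd10c")
E
```

```text
t 16.22 pos [ 483.  -241.3  192. ] tilt 0.09 psi 81.62 w 11.7 F [-0.4 -0.  -3.4] q [-0.485  0.359  1.852  0.     0.932 -1.91 ]
t 16.32 pos [ 483.3 -240.6  192.3] tilt 0.07 psi 81.7 w 11.6 F [ 0.8 -0.3 -3.5] q [-0.484  0.358  1.853  0.     0.932 -1.91 ]
```

View pics/w10.png

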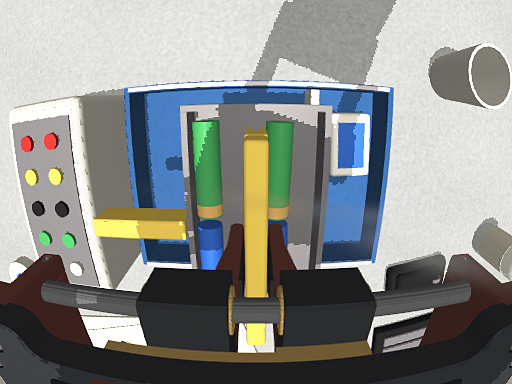

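View pics/sc10c.png

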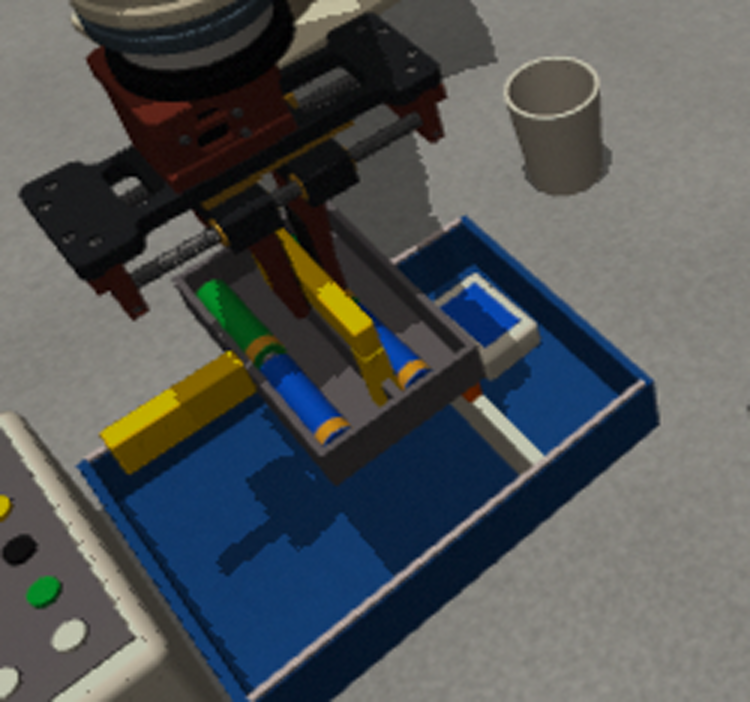

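View pics/sd10c.png

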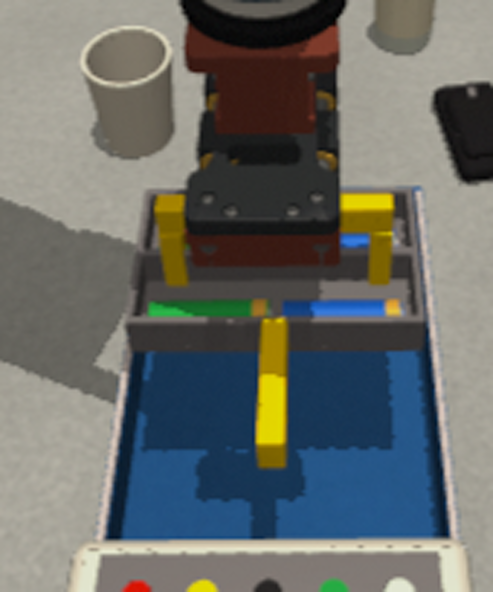

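```bash
python3 - <<'E'
from h import *
c=ctrl.calibration("wrist");a=np.radians(-8.3);C=np.array([483.,-239.4]);ex=np.array([np.cos(a),np.sin(a)]);ey=np.array([-ex[1],ex[0]])
def T(n,u,v,z,l):
    d=plane(n,u,v,z,c if n=="wrist" else None)[:2]-C;print(l,np.round([d@ex,d@ey],1))
o,_=st();d=o["ee_pos"][:2]-C;print("tcp",d@ex,d@ey)
for u,v,z,l in [(126,88,50,"rim -x-y"),(393,88,50,"rim -x+y"),(375,264,50,"rim +x+y"),(141,264,50,"rim+x-y in"),(307,90,53,"div -y face"),(319,90,53,"div +y face"),(94,228,168,"tab tip"),(181,105,162,"tray -x-y"),(332,106,162,"tray -x+y"),(257,129,206,"handle -x"),(256,345,206,"handle +x")]: T("wrist",u,v,z,l)
for x,y,z,l in [(78,463,50,"rim-x-y"),(250,700,50,"rim +x -y"),(463,218,50,"rim -x+y"),(655,384,50,"rim+x+y")]: T("scene",(x+.5)/3-.5,(y+.5)/3-.5+150,z,l)
E
```

```text
t 16.37 pos [ 483.4 -240.5  192.5] tilt 0.05 psi 81.72 w 11.7 F [ 0.2 -0.9 -3.5] q [-0.484  0.358  1.853  0.     0.932 -1.91 ]
tcp 0.5579049321309979 -0.9881984844333305
rim -x-y [-101.5 -132.2]
rim -x+y [-102.7  141.6]
rim +x+y [101.  144.5]
rim+x-y in [ 100.5 -137.4]
div -y face [-93.9  49.3]
div +y face [-94.4  61.1]
tab tip [  -0.8 -114.9]
tray -x-y [-81.  -45.2]
tray -x+y [-80.5  46.2]
handle -x [-69.7   0.5]
handle +x [62.2  0.2]
rim-x-y [-101.1 -135.7]
rim +x -y [  97.2 -130.6]
rim -x+y [-100.   136.9]
rim+x+y [102.9 138.8]
```

>>> servo_tool(
  plan=[
    [[0, 0, -0.4, 0, 0, 0, 0.6], [0.8, 0, -0.4, 0, 0, 0, 0.6], [2.2, 0, -0.4, 0, 0, 0, 0.6], [3.7, 0, -0.4, 0, 0, 0, 0.6], [5.2, 0, -0.4, 0, 0, 0, 0.6], [6.4, 0, -0.4, 0, 0, 0, 0.6], [7, 0, -0.4, 0, 0, 0, 0.6], [7, 0, -0.4, 0, 0, 0, 0.6]],
  ],
)

```text
t: 17.03
ee_pos: [482.2, -244.7, 121.2]
orientation: [-1.1, 1.275, 1.104]
ft_force: [-0.2, 0.1, -2.7]
width: 11.9
```

```bash
python3 - <<'E'
from h import *
st();im,c=grab("scene","sc11");crop(im,0,150,250,384,3,"sc11c");im,c=grab("side","sd11");st();crop(im,150,180,320,384,2.9,"sd11c")
E
```

```text
t 17.03 pos [ 482.2 -244.7  121.2] tilt 0.17 psi 81.69 w 11.9 F [-0.2  0.1 -2.7] q [-0.492  0.468  1.89  -0.     0.787 -1.917]
t 17.13 pos [ 483.2 -245.3  122.8] tilt 0.0 psi 81.68 w 12.1 F [ 0.2 -0.4 -2.9] q [-0.492  0.466  1.888 -0.     0.788 -1.917]
```

View pics/sc11c.png

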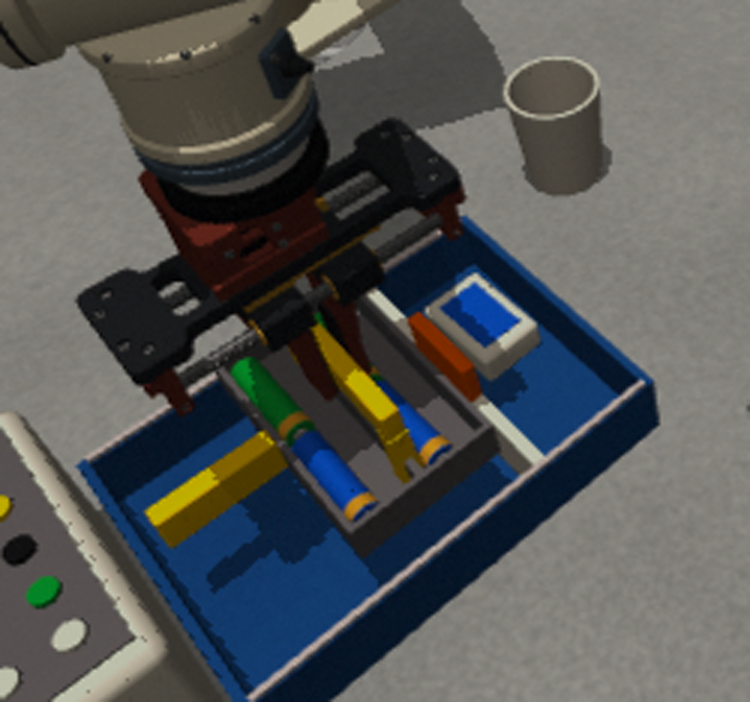

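View pics/sd11c.png

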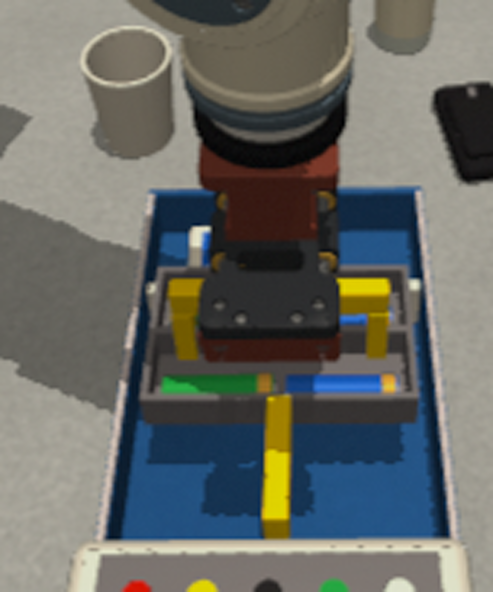

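```bash
python3 - <<'E'
from h import *
a=np.radians(-8.3);C=np.array([483.,-239.4]);ex=np.array([np.cos(a),np.sin(a)]);ey=np.array([-ex[1],ex[0]])
def T(n,u,v,z,l):
    d=plane(n,u,v,z)[:2]-C;print(l,np.round([d@ex,d@ey],1))
for x,y,z,l in [(146,510,98,"tip"),(170,523,98,"tip"),(350,528,92,"tray +x-y"),(495,430,92,"tray +x+y")]: T("scene",(x+.5)/3-.5,(y+.5)/3-.5+150,z,l)
for x,y,z,l in [(263,522,98,"tip"),(289,520,98,"tip"),(142,400,92,"tray -x-y"),(418,398,92,"tray +x-y"),(153,268,92,"-x+y"),(405,268,92,"+x+y")]: T("side",(x+.5)/2.9-.5+150,(y+.5)/2.9-.5+180,z,l)
E
```

```text
tip [  -4.4 -120.3]
tip [  11.9 -114.8]
tray +x-y [ 78.3 -49.9]
tray +x+y [84.8 38.6]
tip [  -6.2 -123.5]
tip [   7.1 -122.5]
tray -x-y [-78.2 -52.2]
tray +x-y [ 79.3 -52. ]
-x+y [-82.6  38.6]
+x+y [78.1 37.3]
```

>>> servo_tool(
  plan=[
    [[0.8, 0, 0, 0, 0, 0, 0.6], [2, 0, 0, 0, 0, 0, 0.6], [3.2, 0, 0, 0, 0, 0, 0.6], [4.2, 0, 0, 0, 0, 0, 0.6], [4.9, 0, 0, 0, 0, 0, 0.6], [5.3, 0, 0, 0, 0, 0, 0.6], [5.5, 0, 0, 0, 0, 0, 0.6], [5.6, 0, 0, 0, 0, 0, 0.6]],
  ],
)

```text
t: 17.8
ee_pos: [483.0, -245.3, 66.3]
orientation: [-1.101, 1.275, 1.102]
ft_force: [-0.4, -0.2, -3.2]
width: 11.7
```

>>> servo_tool(
  plan=[
    [[0.1, 0, 0, 0, 0, 0, 0.6], [0.2, 0, 0, 0, 0, 0, 0.6], [0.25, 0, 0, 0, 0, 0, 0.6], [0.3, 0, 0, 0, 0, 0, 0.6], [0.3, 0, 0, 0, 0, 0, 0.6]],
  ],
)

```text
t: 18.22
ee_pos: [483.3, -245.4, 64.3]
orientation: [-1.102, 1.274, 1.101]
ft_force: [-0.9, 0.3, 0.7]
width: 11.5
```

>>> servo_tool(
  plan=[
    [[0.05, 0, 0, 0, 0, 0, 0.6], [0.05, 0, 0, 0, 0, 0, 3.2], [0.05, 0, 0, 0, 0, 0, 3.2], [0.05, 0, 0, 0, 0, 0, 3.2], [0.05, 0, 0, 0, 0, 0, 3.2], [0.05, 0, 0, 0, 0, 0, 3.2], [-2, 0, 0, 0, 0, 0, 3.2], [-5, 0, 0, 0, 0, 0, 3.2]],
  ],
)

```text
t: 18.88
ee_pos: [481.2, -244.3, 112.0]
orientation: [-1.097, 1.277, 1.106]
ft_force: [-0.3, -0.2, 0.1]
width: 32.3
```

>>> servo_tool(
  plan=[
    [[-3.5, 0, 0, 0, 0, 0, 3.2], [-7, 0, 0, 0, 0, 0, 3.2], [-11, 0, 4, 0, 0, 0, 3.2], [-13, 0, 8, 0, 0, 0, 3.2], [-13, 0, 12, 0, 0, 0, 3.2], [-13, 0, 15, 0, 0, 0, 3.2], [-13, 0, 15, 0, 0, 0, 3.2], [-13, 0, 15, 0, 0, 0, 3.2]],
  ],
)

```text
t: 19.55
ee_pos: [505.0, -95.0, 244.2]
orientation: [-1.105, 1.272, 1.104]
ft_force: [0.2, -0.7, -0.6]
width: 32.3
```

```bash
python3 - <<'E'
from h import *
st();im,c=grab("scene","sc12");crop(im,0,150,250,384,3,"sc12c");im,c=grab("side","sd12");st();crop(im,150,180,320,384,2.9,"sd12c")
E
```

```text
t 19.55 pos [505.  -95.  244.2] tilt 0.04 psi 81.91 w 32.3 F [ 0.2 -0.7 -0.6] q [-0.209  0.25   1.867 -0.     1.024 -1.639]
t 19.65 pos [504.6 -97.2 243.6] tilt 0.03 psi 81.72 w 31.8 F [ 0.3 -0.9  0.4] q [-0.213  0.251  1.867 -0.     1.024 -1.639]
```

View pics/sc12c.png

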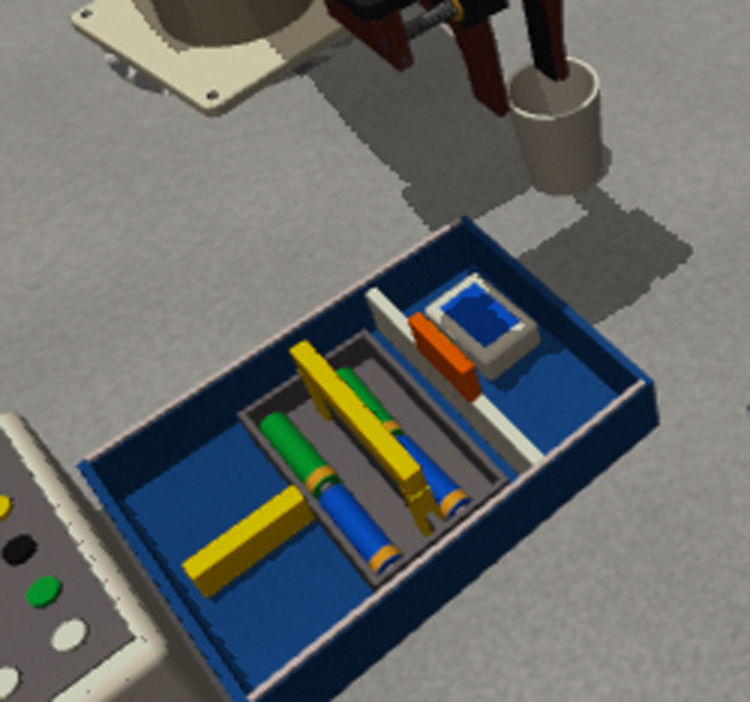

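View pics/sd12.png

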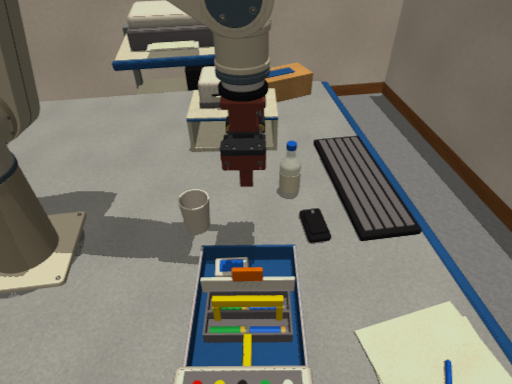

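```bash
python3 - <<'E'
from h import *
im=cv2.imread("pics/sd12.png");a=cv2.imread("pics/scene0.png")
crop(im,190,240,310,384,4,"sd12z")
a_=np.radians(-8.3);C=np.array([483.,-239.4]);ex=np.array([np.cos(a_),np.sin(a_)]);ey=np.array([-ex[1],ex[0]])
def s(x,y):return("scene",(x+.5)/3-.5,(y+.5)/3-.5+150)
# handle top far corners: scene -x-y (291,350), +x ( 415,487 ) ; side 211.5,300 & 283,299
for l,p,q in [("h-x",s(291,349),("side",211,301)),("h+x",s(410,489),("side",284,301))]:
    X,e=tri([p,q]);d=X[:2]-C;print(l,X.round(1),np.round(e,1),d@ex,d@ey)
m=mask(im,(18,120,90),(34,255,255));print(blobs(m,30))
E
```

```text
h-x [ 418.5 -240.6   74.4] [0.2 0.2] -63.65076777702624 -10.45616250037436
h+x [ 547.7 -259.5   70.6] [1.3 1.3] 66.96497062656684 -10.534632032016741
[([211, 295, 73, 26, 1054], [247.1, 302.8]), ([241, 326, 11, 40, 314], [246.5, 346.9]), ([214, 380, 11, 4, 34], [219.4, 381.8])]
```

View pics/sd12z.png

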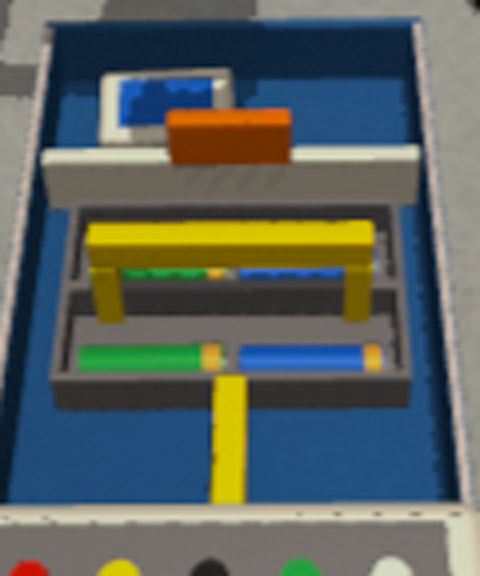

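```bash
python3 -c "
from workcell import ctrl
print(ctrl.close_job())"
```

```text
the job is handed in; nothing more can be done
None
```

I slid the divider, drew the tray out and put it in the compartment beside the amplifier box. The job was handed in at about 19.7 s; no verdict was reported.

- **Divider:** I gripped its orange tab and slid it 68 mm. My estimate is q ≈ 0.092 (inside 0.076–0.115), with about 20 mm left to the headbox, which was not touched.
- **Tray:** I pulled it out by the yellow tab and set it flat on the worktop, about 100 mm clear of the riser's front edge. After letting go, I picked it up again by the middle handle and carried it over level. I lowered it until the force reading showed floor contact, at the expected height of 6 mm above the worktop lift-off height, then let go.
- **Last checks:** The final pictures show the tray flat and centred in the compartment, with the tab towards the amplifier and all four cells in it. Its centre is near tote x = 0 to 2 mm and y = −5 to −8 mm. Bottle, mouse and cup look unmoved, and the arm was clear of everything.
- **Disagreements:** The wrist camera and the fixed cameras differed by up to about 6 mm. My two-view estimate of the handle's top came out 3–7 mm low (71–74 mm, expected about 78), which I put down to picking corner pixels by hand. I relied on the force contact for the seating height.

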